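Push a panel square into the corner of a clamping board

TASK

Push the loose dark wooden panel over the clamping board until its long side lies flat against the aluminium fence, and push the red sliding jaw along so that the panel sits snugly end to end between the aluminium stop and the jaw, with no gaps. Do it by pushing only, never lifting or tipping the panel, and leave the small pale block, tools, bottle, tin and tape where they are. Finish with the robot clear of everything.

Things in the scene. Friction and masses are not known exactly. Their poses are not given: they have to be found in the camera images.
- jig: Fixed clamping board, plywood 230 (x) x 410 (y) x 18 mm. Origin: centre of its underside, on the bench. +x points across it, away from the robot, to the fence; +y points left, to the stop. Aluminium fence along the whole far edge, its face at x = +85 mm; aluminium stop at the left end, its face at y = +175 mm, from the fence to x = -30 mm. Both rise 30 mm above the plywood.
- corner (a point): The inner corner where the faces of fence and stop meet, on the top of the plywood (18 mm above the bench). Axes as jig.
- panel_center (a point): Centre (12 mm above the plywood) of the loose dark wooden panel, 96 (its x) x 150 (its y) x 24 mm, about 0.26 kg, a blind slot 16 x 45 mm in its top. Axes are the panel's; at first its y is within 15 degrees of the fence. It slides with ordinary wood friction. When home in the corner, its centre is 48 mm from the fence and 75 mm from the stop.
- jaw_push (a point): Middle of the right-hand (outer, -y) end face of the red jaw, 19 mm above the plywood. Axes as jig. The jaw is a block 96 (x) x 88 (y) x 36 mm high, 1 mm above the plywood, sliding only along the board's y, in front of the fence; its clamping face is 88 mm left (+y) of this point.
- jaw (a joint): Travel of the red jaw in m, growing as it slides left to the stop. 0: clamping face 260 mm from the stop; 0.110: 150 mm from it, just touching a panel that lies home. Range 0 to 0.14. It needs about 3 N to move and stays where it is left.
- wedge: pale beech block, 28 x 50 x 16 mm, lying on the near right part of the clamping board. To be left alone; origin at the centre of its underside.
- mallet: Wooden mallet, head 70 x 120 x 80 mm with a 200 mm handle towards its -x, on the left of the table. To be left alone; origin under the head's centre.
- chisel: Chisel with a wooden handle, 250 mm long along its x, on the left of the table. To be left alone; origin on the bench under its middle.
- glue: white glue bottle, 60 mm across, 170 mm high, beyond the clamping board. To be left alone; origin at the centre of its underside.
- tin: tin with a blue band, 80 mm across, 90 mm high, beyond the clamping board. To be left alone; origin at the centre of its underside.
- tape: roll of yellow tape lying flat, 100 mm across, 25 mm high, beyond the clamping board. To be left alone; origin at the centre of its underside.
- driver: Screwdriver lying on the right of the table. To be left alone.
There are look-alikes about, which are no part of the job. What is meant by the part that bears panel_center is not blue or green, and is the smaller of those in its own colour.

How it is judged:
At the end, for the whole second after the job is handed in: The panel lies flat on the board with its long side along the fence (gap under 3.5 mm, within 0.03 rad), its end at the stop (gap under 3.5 mm), and the jaw within 3.5 mm of its other end (joint 0.1065 to 0.1135), all at rest (x of panel_center in the frame of corner between -0.0515 and -0.0455 m and y of panel_center in the frame of corner between -0.0785 and -0.0725 m and z of panel_center in the frame of corner below 0.016 m and angle between the y axis of panel_center and the y axis of jig, either way round below 0.03 rad and value of joint jaw between 0.1065 and 0.1135 m and velocity of joint jaw below 0.005 m/s); the robot touches nothing.
It fails at once if the panel is lifted or tipped up off the board (z of panel_center in the frame of corner above 0.022 m or angle between panel_center's own z axis and vertical above 0.15 rad).
It fails at once if a bystander is displaced (distance of any of wedge, mallet, chisel, glue, tin, tape, driver from where it was at the start of the episode above 0.015 m).
It also fails if it takes over 64 s, if anything falls off the work surface, if the arm or the gripper's body presses on something with over 40 N, if the wrist force passes 120 N, or if a joint passes its speed limit or range.

ROBOT

A 7-joint arm with a two-finger parallel gripper is mounted at the origin on the work surface. World frame = base frame: x ahead of the robot, y to its left, z up, the work surface at z = 0. Lengths are in m, angles in rad, forces in N, time in s.
With the tool pointing down it reaches from about 0.425 to 0.925 m from the base axis. Payload 6.8 kg.
Tool frame: the origin (TCP) lies at the very end of the fingers, on their centre line; the grasp point (between the pads) lies 19 mm behind it; z points along the fingers, y is the direction in which the jaws open and shut (so a half turn about z gives the same grasp; the last joint's range is limited). The gripper opens to 85 mm and grips with 20 to 120 N. Pads are 22 mm wide; open, the fingers measure 114 mm over their backs; the gripper's body (76 mm by 85 mm) begins 54 mm behind the grasp point. The pads swing forward as they close: fully open they stand 13 mm farther back than shut.
Start: joints at [1.21, 0.477, 0.022, 1.555, -0.011, 1.109, -0.083], TCP at [0.169, -0.654, 0.231] pointing down, gripper open.
Joint ranges: [-2.96, 2.96], [-0.34, 2.1], [-1.41, 1.46], [0.24, 2.44], [-1.37, 4.51], [0.17, 1.92], [-2.96, 2.96]. Speed limits (rad/s): [2.39, 2.39, 3.14, 3.14, 3.14, 3.14, 3.14].

INTERFACE

Orientations are given as a rotation vector (axis times angle).
In Python, from bench import monitor, viewer, job gives the robot as it stands. The module is installed in compiled form; this text tells all that it offers.
- The arm moves only by the tool drive_tool, never from a script. Its argument "commands" is a list of rows, each an object with "linear": the shift along the tool's x, y, z in m, a list of three; "dr": the turn, a rotation vector about the tool's x, y, z in degrees, a list of three; "jaw": the closure, from 0 (fully open) to 1 (shut). A call has 1 to 8 rows; each row shifts and turns the pose as measured when the row begins, along the tool's axes as they then stand; what a row does not reach is not made up. A row lasts 1/8 s, in which the tool goes at most 62.5 mm and 10.7 degrees, less where a joint would pass 70% of its speed; a pose out of reach is approached as far as the arm can. A call is refused whole if a number of a shift passes 0.0625 or a number of a turn 10.7, either way. A call with a gripper value outside its range is refused whole. The fingers move at their own pace and stop on an object; "force" is the grip in N (left out, the last holds). Time passes only in rows, so rows that do not move let the fingers close. It gives the time, the measured TCP pose, the force and the opening at its end, in the units of the state.
- monitor.get_obs(): the state, without advancing time (a new reading comes with each control period).
- viewer.grab_frame(name): name is "scene" or "top" or "wrist"; returns the picture (420x560x3 uint8, red, green, blue); there is no depth.
- viewer.calibration(name): a dict with "K" (3x3 intrinsics, pixels), "R" (3x3) and "t" (3): a world point X has camera coordinates R X + t. Camera axes: x right, y down, z forward; pixel columns grow to the right and rows downward; lengths in m; the calibration is good to about 2 mm. A picture is of the moment at which its call begins: read the wrist's pose just before it. calibration takes no time and is no camera call; for the wrist camera it gives the pose at the moment of the call.
- job.hand_in(): hands the job in, once; it reports no verdict.
The state is a dict: "clock": time; "joints": joint angles; "qvel": joint speeds; "tau": joint torques, N m; "tcp_pos": TCP position; "orientation": TCP orientation; "contact_force": force on the tool from outside, world axes, zero at the start; "moment": the same for the moment, N m; "grip_width": finger opening in m.
Only numpy, scipy, OpenCV 4.12 (cv2) and the standard library are available. Lean on these libraries where they do the work, as an engineer would, in place of code of your own. Each camera call takes 0.05 s, during which the arm holds its last target.

## Working session

There is one attempt and no reset: what is moved stays moved. The work goes in short steps, Python scripts to look and compute and a tool call to move; the robot and the scene stay as the last step left them, time stands still between calls to the robot, and variables do not carry over. Pictures are saved under pics/ and viewed, and the job is handed in when it is done.

Besides the shell and the picture viewer there is one more tool, called after "Emit:" as name([rows], argument=value, ...), one row to a line, values as JSON. drive_tool: Moves the arm, as the interface text tells. Its arguments: {"type":"object","properties":{"commands":{"type":"array"},"force":{"type":"number"}},"required":["commands"]}

```bash
mkdir -p pics; python3 - <<'E'
from bench import monitor, viewer, job
import cv2
print(monitor.get_obs())
for n in ["scene","top"]:
    c=viewer.calibration(n); print(n,c)
    cv2.imwrite(f"pics/{n}0.png",cv2.resize(viewer.grab_frame(n)[:,:,::-1],None,fx=1.42,fy=1.42,interpolation=cv2.INTER_CUBIC))
E
```

```text
{'clock': 0.0, 'joints': array([ 1.20992531,  0.47780912,  0.02234648,  1.55646764, -0.01150092,
        1.10929159, -0.08312144]), 'qvel': array([ 0.00049524,  0.00074503,  0.00127901, -0.00029627, -0.00032546,
       -0.00015034, -0.00062059]), 'tau': array([-2.53487851e-04, -5.96462631e+01,  1.60781465e+00, -2.81195873e+01,
        1.24396576e-02,  9.34784854e-03,  5.69767337e-06]), 'tcp_pos': array([ 0.16864048, -0.65297536,  0.23031297]), 'orientation': array([-3.11474117e+00, -3.95757502e-01,  5.82903934e-04]), 'contact_force': array([0.0417864 , 0.74941985, 0.20731763]), 'moment': array([-0.03806801,  0.03138395, -0.07869133]), 'grip_width': 0.08529899110337626}
scene {'K': array([[406.78639428,   0.        , 273.89415583],
       [  0.        , 406.78639428, 212.81398402],
       [  0.        ,   0.        ,   1.        ]]), 'R': array([[-0.86557199,  0.50075528,  0.00541174],
       [ 0.38504136,  0.67238862, -0.63216825],
       [-0.32020038, -0.54510338, -0.77481224]]), 't': array([ 0.44039384, -0.13591762,  1.47052046])}
top {'K': array([[385.49015842,   0.        , 275.82726336],
       [  0.        , 385.49015842, 210.72865657],
       [  0.        ,   0.        ,   1.        ]]), 'R': array([[-0.02789156, -0.99953261,  0.01251477],
       [-0.99658476,  0.0268315 , -0.07809541],
       [ 0.07772311, -0.01465023, -0.99686734]]), 't': array([-0.01808259,  0.50734296,  1.02748777])}
```

View pics/scene0.png

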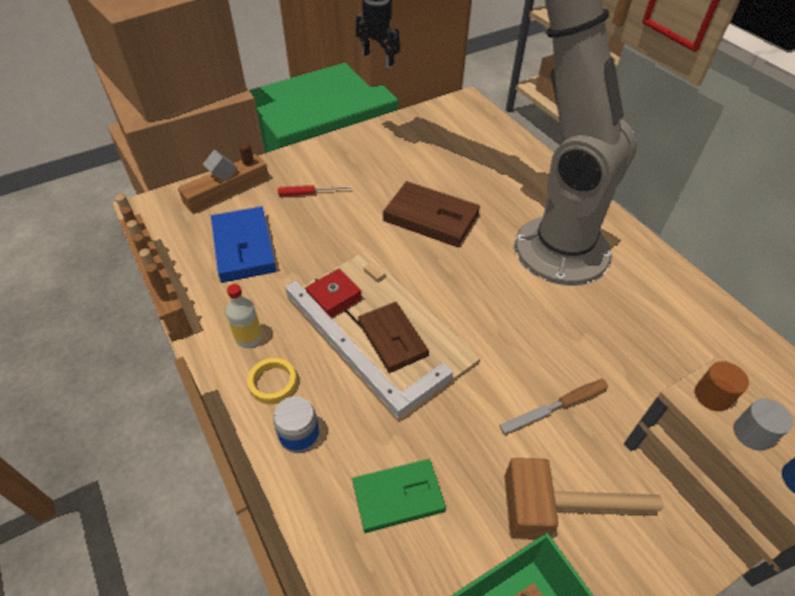

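View pics/top0.png

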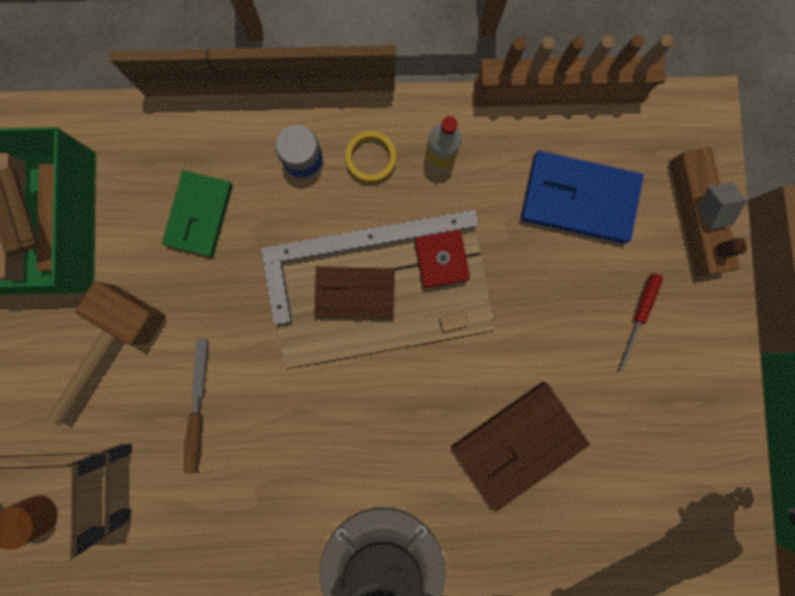

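The panel is the smaller brown piece on the board, at about (355,293) in the top picture. The jaw is at (442,259), the fence runs along the top, the stop is on the left and the wedge is at (455,322). Next I'll measure them.

```bash
cat > h.py <<'E'
from bench import monitor, viewer, job
import cv2, numpy as np
def ray(cal,uv,z):
    K,R,t=cal["K"],cal["R"],cal["t"]
    uv=np.atleast_2d(np.asarray(uv,float)); o=-R.T@t
    d=(R.T@np.linalg.inv(K)@np.c_[uv,np.ones(len(uv))].T).T
    return (o+d*((z-o[2])/d[:,2])[:,None])
def masks(img):
    hsv=cv2.cvtColor(img,cv2.COLOR_RGB2HSV).astype(int); H,S,V=[hsv[...,i] for i in range(3)]
    red=((H<8)|(H>172))&(S>170)&(V>90)
    dark=(V<112)&(S>70)&~red
    alu=(S<45)&(V>110)
    return dict(red=red.astype(np.uint8),dark=dark.astype(np.uint8),alu=alu.astype(np.uint8))
def comps(m,lo=150):
    n,l,s,c=cv2.connectedComponentsWithStats(m)
    return [(i,s[i],c[i]) for i in range(1,n) if s[i,4]>lo],l
E
python3 - <<'E'
from h import *
img=viewer.grab_frame("top"); np.save("top0.npy",img)
img2=viewer.grab_frame("scene"); np.save("scene0.npy",img2)
for nm,im in (("top",img),("scene",img2)):
  for k,m in masks(im).items():
    print(nm,k)
    for i,s,c in comps(m)[0]: print("   ",s,c.round(1))
cr=img[140:270,170:360]; cv2.imwrite("pics/c1.png",cv2.resize(cr[:,:,::-1],None,fx=4,fy=4,interpolation=cv2.INTER_CUBIC))
cr=img2[170:300,190:350]; cv2.imwrite("pics/c2.png",cv2.resize(cr[:,:,::-1],None,fx=4.5,fy=4.5,interpolation=cv2.INTER_CUBIC))
for p in [(250,205),(250,190),(230,168),(312,180),(250,225),(194,210)]: print(p,cv2.cvtColor(img[p[1]:p[1]+1,p[0]:p[0]+1],cv2.COLOR_RGB2HSV))
E
```

```text
top red
    [293 163  37  38 975] [311.3 181.6]
    [449 193  17  34 223] [457.4 209.4]
top dark
    [163   0  23  30 409] [174.8  13.3]
    [338   0  19  27 350] [345.7  11.8]
    [ 308   24  170   61 6245] [399.9  56.6]
    [  73   31  214   50 8390] [183.3  54.5]
    [    0    89   128   215 11508] [ 44.5 177.2]
    [194  97  35  37 386] [213.5 122. ]
    [248  96  27  16 180] [261.3 102.1]
    [280  97  49  34 537] [305.6 115.2]
    [  387    99   173   321 15394] [509. 275.]
    [ 364  105   93   70 4297] [408.9 139.9]
    [ 92 106  61  12 284] [123.1 112.1]
    [241 116  38  16 192] [260.6 125.8]
    [ 113  119   74   65 2406] [139.6 151.9]
    [ 195  160  141   72 2991] [255.6 203. ]
    [ 99 196  68  13 213] [129.5 200.8]
    [202 232 145  28 295] [275.3 245.9]
    [ 93 238  60  96 900] [132.4 301.5]
    [ 317  268   99   94 5073] [365.2 314.8]
    [458 275  57  11 303] [487.6 280.3]
    [276 281  56  11 275] [306.  285.8]
    [   0  310  140  100 3478] [ 62.4 355.7]
    [   0  348   42   40 1304] [ 19.4 367.2]
    [211 357 146  60 418] [285.2 379.5]
    [ 83 381  90  13 334]
[... 1347 characters left out ...]
 [376.6  37.8]
    [ 326   28   68   78 1331] [350.8  56.9]
    [  462    49    98   195 10734] [522.5 144.4]
    [    0   113   189   307 32056] [ 75.7 275.6]
    [364 154  58  44 391] [388.1 182.5]
    [ 201  198  117   95 1770] [256.  250.5]
    [160 211  19  18 213] [167.5 219.8]
    [193 279  28  28 587] [206.1 292.3]
    [529 281  29  24 516] [543.1 292.6]
    [352 283  43  22 261] [371.6 293.9]
    [  0 350  17  19 178] [  5.3 359.4]
    [   0  361   69   59 3041] [ 34.2 395.1]
    [506 399  54  21 586] [538.8 412.8]
(250, 205) [[[ 11 143  66]]]
(250, 190) [[[ 10 151  64]]]
(230, 168) [[[ 11  22 127]]]
(312, 180) [[[165   8  61]]]
(250, 225) [[[14 86 65]]]
(194, 210) [[[ 13  18 129]]]
```

View pics/c1.png

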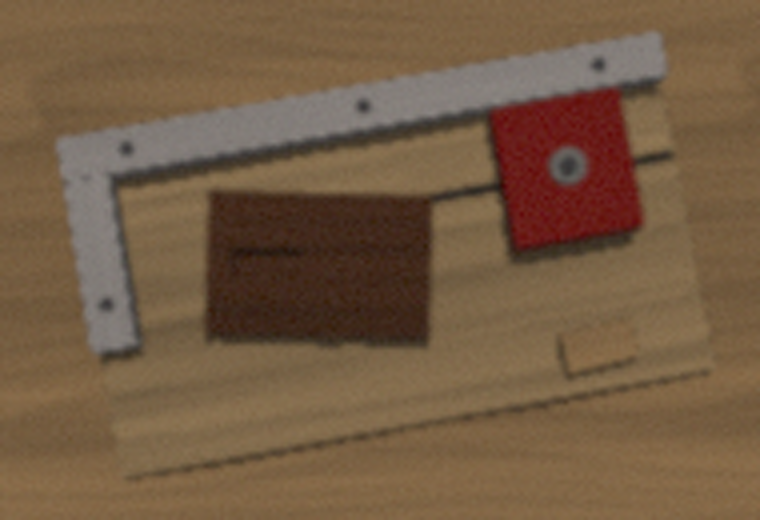

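View pics/c2.png

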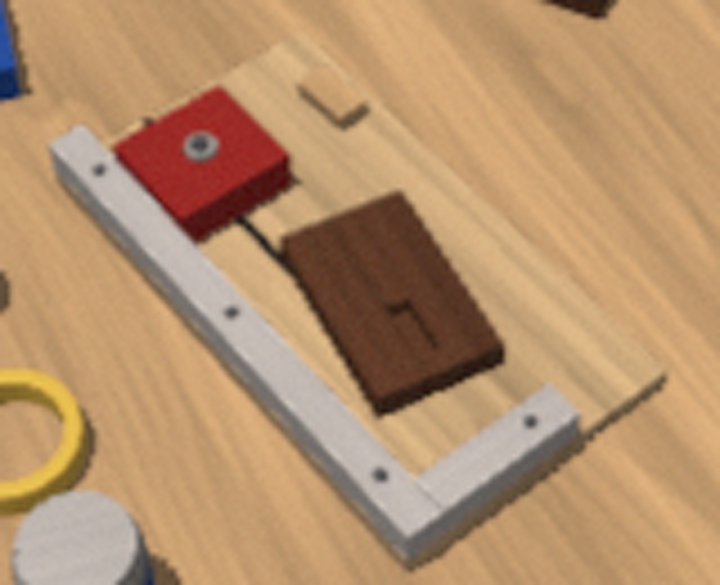

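The crops show the fence inner edge running from (115,182) to (660,82), the stop inner edge from (115,182) to (138,348), the panel corners at (210,192) and (428,345), and the red jaw at (565,170). I'll fit lines to these edges.

```bash
cat >> h.py <<'E'
def line(p):
    v=cv2.fitLine(np.float32(p),cv2.DIST_HUBER,0,.01,.01).ravel(); return v[2:],v[:2]
def jigpose(img,cal):
    m=masks(img)["alu"]; cs,l=comps(m); i=max([c for c in cs if c[1][0]>170 and c[1][2]>100],key=lambda c:c[1][4])[0]; a=l==i
    top=[(u,np.where(a[:,u])[0].min()-.5) for u in range(190,330)]
    return a
def panel(img,cal,z=.042):
    hsv=cv2.cvtColor(img,cv2.COLOR_RGB2HSV).astype(int)
    m=((hsv[...,1]>115)&(hsv[...,0]<14)&(hsv[...,0]>6)&(hsv[...,2]<95)).astype(np.uint8)
    m[:150]=0;m[245:]=0;m[:,:185]=0;m[:,350:]=0
    m=cv2.morphologyEx(m,cv2.MORPH_OPEN,np.ones((5,5)))
    cs,l=comps(m,600); return [(s,cv2.minAreaRect(cv2.findContours((l==i).astype(np.uint8),0,1)[0][0])) for i,s,c in cs],m
E
python3 - <<'E'
from h import *
img=np.load("top0.npy"); cal=viewer.calibration("top")
a=jigpose(img,cal)
fence=[(u,np.where(a[:185,u])[0].max()+.5) for u in list(range(205,288))]
stop=[(np.where(a[v,:215])[0].max()+.5,v) for v in range(190,223)]
out=[(u,np.where(a[:,u])[0].min()-.5) for u in range(190,330)]
F=ray(cal,fence,.048);S=ray(cal,stop,.048);O=ray(cal,out,.048)
for n,P in (("F",F),("S",S),("O",O)):
    p,d=line(P[:,:2]); print(n,p,d,np.degrees(np.arctan2(d[1],d[0])))
(pf,df),(ps,ds)=line(F[:,:2]),line(S[:,:2])
s=np.linalg.solve(np.c_[df,-ds],ps-pf); print("corner",pf+df*s[0])
r,m=panel(img,cal); print(r)
for s,b in r:
    P=ray(cal,cv2.boxPoints(b),.042); print(P[:,:2].round(4),P.mean(0),np.linalg.norm(P-np.roll(P,1,0),axis=1))
red=masks(img)["red"]; red[:, 340:]=0
red=cv2.morphologyEx(red,cv2.MORPH_CLOSE,np.ones((7,7)))
b=cv2.minAreaRect(cv2.findContours(red,0,1)[0][0]);P=ray(cal,cv2.boxPoints(b),.055)
print("jaw",b,P[:,:2].round(4),P.mean(0),np.linalg.norm(P-np.roll(P,1,0),axis=1))
# raw-from-crop: wedge, board corners
c=lambda L:np.array(L)/4+[170,140]
print("board",ray(cal,c([(128,478),(710,370)]),.018)[:,:2]); print("wedge",ray(cal,c([(560,335),(632,318),(637,357),(568,377)]),.034)[:,:2])
# scene corner points cross-check
c2=viewer.calibration("scene"); q=lambda L:np.array(L)/4.5+[190,170]
print("scene fence ends inner, corner, stop end", ray(c2,q([(88,126),(412,478),(548,385)]),.048)[:,:2])
print("scene panel",ray(c2,q([(400,192),(282,240),(380,400),(502,348)]),.042)[:,:2])
E
```

```text
F [0.6046855  0.04495287] [ 0.15153748 -0.98845154] -81.28396
S [0.5224299  0.16843335] [0.98851436 0.15112676] 8.692229
O [0.6390601  0.00798521] [ 0.15326361 -0.98818535] -81.18389
corner [0.5843047  0.17789294]
[(array([224, 189,  45,  28, 678], dtype=int32), ((245.88153076171875, 202.63232421875), (45.208065032958984, 25.904499053955078), 3.1798300743103027))]
[[ 0.4992  0.1098]
 [ 0.5683  0.1048]
 [ 0.5584 -0.0154]
 [ 0.4893 -0.0097]] [0.5287793  0.04738654 0.042     ] [0.11993365 0.06922322 0.12057143 0.06928633]
jaw ((311.3188781738281, 181.53396606445312), (34.21623992919922, 31.75905990600586), 79.3803482055664) [[ 0.6172 -0.079 ]
 [ 0.6308 -0.1624]
 [ 0.5406 -0.1757]
 [ 0.5272 -0.0928]] [ 0.57897428 -0.12748705  0.055     ] [0.0910381  0.08454458 0.09124699 0.08397971]
board [[ 0.38064934  0.17013711]
 [ 0.44226694 -0.22500273]]
wedge [[ 0.46815495 -0.12223575]
 [ 0.47822426 -0.17091914]
 [ 0.45203419 -0.17326291]
 [ 0.43996777 -0.12660508]]
scene fence ends inner, corner, stop end [[ 0.64141306 -0.19221455]
 [ 0.58680065  0.17752881]
 [ 0.47445211  0.16201634]]
scene panel [[ 0.47318982 -0.03004332]
 [ 0.56642317 -0.03369659]
 [ 0.57324832  0.11418611]
 [ 0.48229894  0.11922938]]
```

```bash
cat >> h.py <<'E'
from scipy.spatial.transform import Rotation as Ro
CORNER=np.array([.5845,.178]); TH=np.radians(8.7)
J=np.array([[np.cos(TH),-np.sin(TH)],[np.sin(TH),np.cos(TH)]])
def w(x,y): return CORNER+J@[x,y]
def state():
    o=monitor.get_obs(); R=Ro.from_rotvec(o["orientation"]).as_matrix()
    p=o["tcp_pos"]; j=J.T@(p[:2]-CORNER)
    print("t",round(o["clock"],2),"tcp",p.round(4),"jig",j.round(4),"yaw err deg",np.degrees(np.arctan2(R[1,0],R[0,0])-TH).round(2),"tilt",np.degrees(np.arccos(-R[2,2])).round(2),"F",o["contact_force"].round(1),"w",round(o["grip_width"],4))
    return o,R
def todo(x,y,z):
    o,R=state(); d=R.T@(np.r_[w(x,y),z]-o["tcp_pos"]); print("tool shift to",(x,y,z),d.round(4))
    print("turn to align (tool dr deg)",np.degrees((Ro.from_matrix(R).inv()*Ro.from_matrix(np.c_[np.r_[J[:,0],0],-np.r_[J[:,1],0],[0,0,-1]])).as_rotvec()).round(2))
E
python3 - <<'E'
from h import *
todo(-.168,-.124,.15)
cal=viewer.calibration("top")
P=ray(cal,np.array([(210,190),(432,199),(428,346),(208,341)])/4+[170,140],.042)[:,:2]
print("panel jig", ((P-CORNER)@J).round(4),((P-CORNER)@J).mean(0))
print("bottle base-ish",ray(cal,np.array([[440,165]])/1.42,.05))
E
```

```text
t 0.2 tcp [ 0.1688 -0.6532  0.2307] jig [-0.5367 -0.7588] yaw err deg 5.79 tilt 0.06 F [ 0.  -0.1  0. ] w 0.0854
tool shift to (-0.168, -0.124, 0.15) [ 0.4308 -0.5943  0.0813]
turn to align (tool dr deg) [-0.06  0.01  5.79]
panel jig [[-0.0239 -0.0663]
 [-0.0561 -0.211 ]
 [-0.1522 -0.1908]
 [-0.123  -0.0481]] [-0.08878165 -0.12903169]
bottle base-ish [[ 0.75716916 -0.13030882  0.05      ]]
```

Emit:
drive_tool([
  {"linear":[0.04,-0.04,0],"dr":[0,0,5.8],"jaw":0},
  {"linear":[0.04,-0.045,0],"dr":[0,0,0],"jaw":0},
  {"linear":[0.04,-0.045,0],"dr":[0,0,0],"jaw":0},
  {"linear":[0.035,-0.05,0],"dr":[0,0,0],"jaw":0},
  {"linear":[0.035,-0.05,0],"dr":[0,0,0],"jaw":0},
  {"linear":[0.03,-0.05,0],"dr":[0,0,0],"jaw":0},
  {"linear":[0.03,-0.05,0],"dr":[0,0,0],"jaw":0},
  {"linear":[0,0,0],"dr":[0,0,0],"jaw":0},
])

```text
clock: 1.2
tcp_pos: [0.3675, -0.2764, 0.2294]
orientation: [3.133, 0.233, -0.0]
contact_force: [0.2, -0.9, -0.3]
grip_width: 0.0856
```

```bash
python3 -c "
from h import *
todo(-.17,-.124,.15)"
```

```text
t 1.2 tcp [ 0.3675 -0.2764  0.2294] jig [-0.2833 -0.4164] yaw err deg -0.21 tilt 0.02 F [ 0.2 -0.9 -0.3] w 0.0856
tool shift to (-0.17, -0.124, 0.15) [ 0.1122 -0.2928  0.0793]
turn to align (tool dr deg) [ 0.02  0.01 -0.21]
```

Emit:
drive_tool([
  {"linear":[0.025,-0.05,0],"dr":[0,0,-0.2],"jaw":0},
  {"linear":[0.025,-0.05,0],"dr":[0,0,0],"jaw":0},
  {"linear":[0.02,-0.05,0],"dr":[0,0,0],"jaw":0},
  {"linear":[0.02,-0.05,0.02],"dr":[0,0,0],"jaw":0},
  {"linear":[0.02,-0.05,0.03],"dr":[0,0,0],"jaw":0},
  {"linear":[0.01,-0.04,0.03],"dr":[0,0,0],"jaw":0},
  {"linear":[0,0,0],"dr":[0,0,0],"jaw":0},
])

```text
clock: 2.08
tcp_pos: [0.4485, 0.0308, 0.1484]
orientation: [3.131, 0.223, 0.01]
contact_force: [0.4, -0.2, 0.0]
grip_width: 0.0856
```

```bash
python3 -c "
from h import *
todo(-.17,-.124,.02)"
```

```text
t 2.08 tcp [0.4485 0.0308 0.1484] jig [-0.1567 -0.1249] yaw err deg -0.55 tilt 0.41 F [ 0.4 -0.2  0. ] w 0.0856
tool shift to (-0.17, -0.124, 0.02) [-0.0141 -0.0012  0.1283]
turn to align (tool dr deg) [ 0.2  -0.36 -0.55]
```

Emit:
drive_tool([
  {"linear":[-0.014,0,0.01],"dr":[0.2,-0.4,-0.5],"jaw":0},
  {"linear":[0,0,0.03],"dr":[0,0,0],"jaw":0},
  {"linear":[0,0,0.03],"dr":[0,0,0],"jaw":0},
  {"linear":[0,0,0],"dr":[0,0,0],"jaw":0},
])

```text
clock: 2.58
tcp_pos: [0.4328, 0.0215, 0.0771]
orientation: [3.131, 0.224, -0.002]
contact_force: [0.3, 0.7, 1.0]
grip_width: 0.0855
```

```bash
python3 -c "
from h import *
todo(-.17,-.124,.02)
im=viewer.grab_frame('scene')
cv2.imwrite('pics/s1.png',cv2.resize(im[100:320,180:440,::-1],None,fx=2.7,fy=2.7,interpolation=cv2.INTER_CUBIC))"
```

```text
t 2.58 tcp [0.4328 0.0215 0.0771] jig [-0.1737 -0.1317] yaw err deg -0.5 tilt 0.18 F [0.3 0.7 1. ] w 0.0855
tool shift to (-0.17, -0.124, 0.02) [ 0.0037 -0.0079  0.0571]
turn to align (tool dr deg) [ 0.17  0.07 -0.5 ]
```

View pics/s1.png

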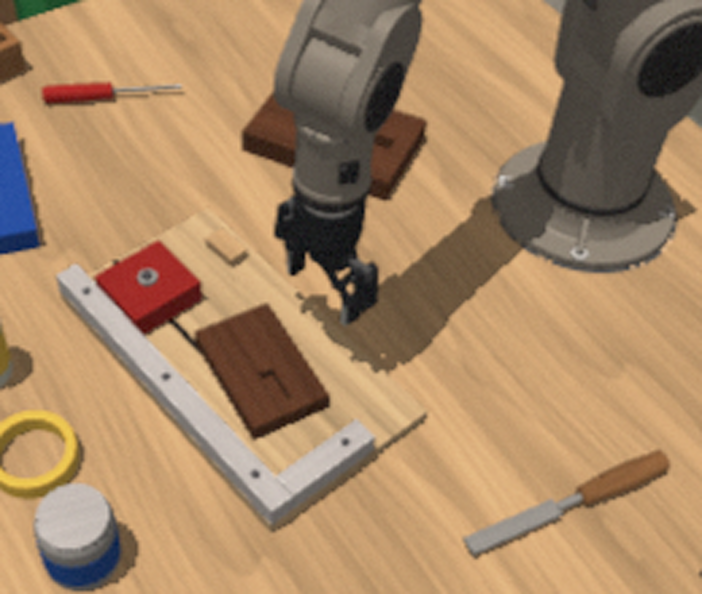

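The gripper stands over the near edge of the board, with its fingers at about (350,310) and (292,270). The panel at (265,365) hasn't moved, and the wedge at (227,245) is clear. I'll lower now.

Emit:
drive_tool([
  {"linear":[0.004,-0.009,0.02],"dr":[0.2,0,-0.5],"jaw":0},
  {"linear":[0,0,0.02],"dr":[0,0,0],"jaw":0},
  {"linear":[0,0,0.014],"dr":[0,0,0],"jaw":0},
  {"linear":[0,0,0],"dr":[0,0,0],"jaw":0},
])

```text
clock: 3.12
tcp_pos: [0.4403, 0.0283, 0.0278]
orientation: [3.132, 0.23, 0.015]
contact_force: [1.5, -0.1, 0.4]
grip_width: 0.0853
```

```bash
python3 -c "
from h import *
todo(-.13,-.124,.02)
"
```

```text
t 3.12 tcp [0.4403 0.0283 0.0278] jig [-0.1651 -0.1262] yaw err deg -0.31 tilt 0.55 F [ 1.5 -0.1  0.4] w 0.0853
tool shift to (-0.13, -0.124, 0.02) [ 0.0351 -0.0024  0.0081]
turn to align (tool dr deg) [ 0.11 -0.54 -0.31]
```

Emit:
drive_tool([
  {"linear":[0,0,0.006],"dr":[0,-0.5,-0.3],"jaw":0},
  {"linear":[0.008,0,0],"dr":[0,0,0],"jaw":0},
  {"linear":[0.008,0,0],"dr":[0,0,0],"jaw":0},
  {"linear":[0.008,0,0],"dr":[0,0,0],"jaw":0},
  {"linear":[0.006,0,0],"dr":[0,0,0],"jaw":0},
  {"linear":[0,0,0],"dr":[0,0,0],"jaw":0},
])

```text
clock: 3.88
tcp_pos: [0.474, 0.0328, 0.0234]
orientation: [3.13, 0.237, 0.005]
contact_force: [0.3, 0.2, 0.3]
grip_width: 0.0851
```

```bash
python3 -c "
from h import *
todo(-.11,-.124,.02)
im=viewer.grab_frame('scene')
cv2.imwrite('pics/s2.png',cv2.resize(im[130:320,180:400,::-1],None,fx=3.1,fy=3.1,interpolation=cv2.INTER_CUBIC))"
```

```text
t 3.88 tcp [0.474  0.0328 0.0234] jig [-0.1312 -0.1268] yaw err deg -0.06 tilt 0.24 F [0.3 0.2 0.3] w 0.0851
tool shift to (-0.11, -0.124, 0.02) [ 0.0212 -0.0029  0.0035]
turn to align (tool dr deg) [ 0.14 -0.19 -0.06]
```

View pics/s2.png

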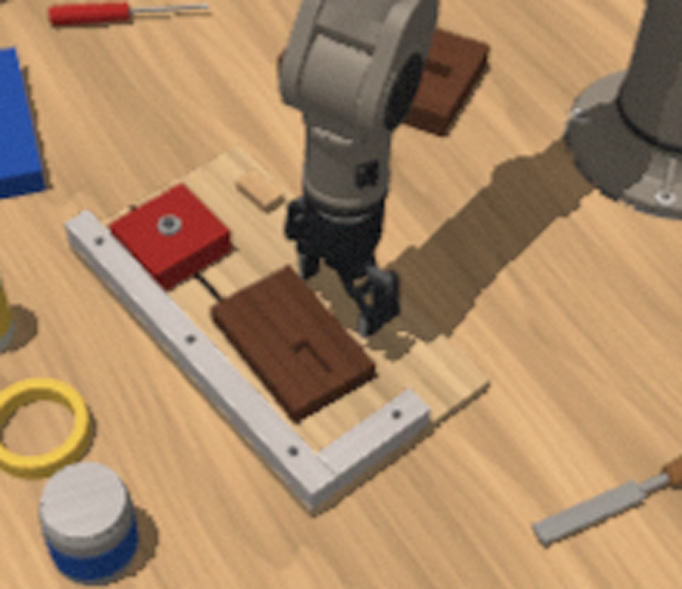

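The panel's right end is being pushed and it is turning square: its near edge runs from (290,268) to (375,370). It is still short of the fence, so I'll keep going.

Emit:
drive_tool([
  {"linear":[0.007,0,0.002],"dr":[0,0,0],"jaw":0},
  {"linear":[0.007,0,0],"dr":[0,0,0],"jaw":0},
  {"linear":[0.005,0,0],"dr":[0,0,0],"jaw":0},
  {"linear":[0,0,0],"dr":[0,0,0],"jaw":0},
])

```text
clock: 4.42
tcp_pos: [0.4931, 0.0357, 0.0211]
orientation: [3.13, 0.237, 0.003]
contact_force: [0.3, -0.3, -0.1]
grip_width: 0.0853
```

```bash
python3 -c "
from h import *
todo(-.107,-.124,.02)
im=viewer.grab_frame('scene')
cv2.imwrite('pics/s3.png',cv2.resize(im[130:320,180:400,::-1],None,fx=3.1,fy=3.1,interpolation=cv2.INTER_CUBIC))"
```

```text
t 4.42 tcp [0.4931 0.0357 0.0211] jig [-0.1119 -0.1268] yaw err deg -0.04 tilt 0.19 F [ 0.3 -0.3 -0.1] w 0.0853
tool shift to (-0.107, -0.124, 0.02) [ 0.0049 -0.0028  0.0011]
turn to align (tool dr deg) [ 0.15 -0.11 -0.04]
```

View pics/s3.png

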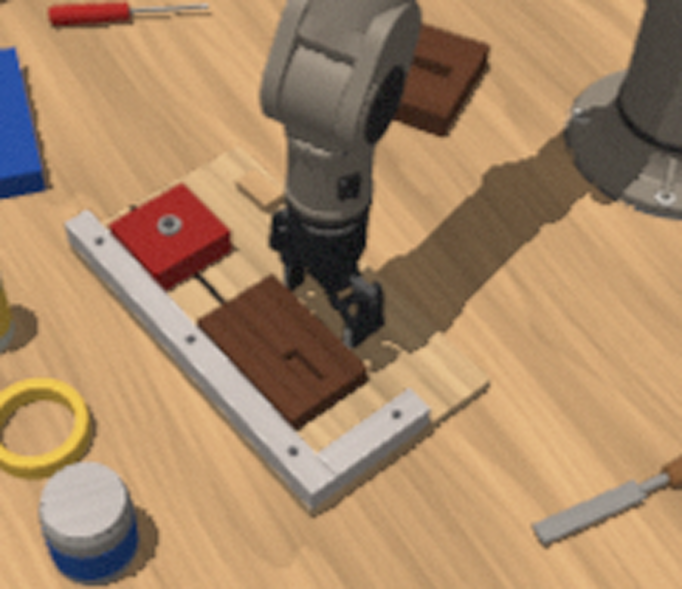

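The panel is now parallel to the fence and only a few millimetres short of it. I'll push in small steps and watch the force.

Emit:
drive_tool([
  {"linear":[0.004,0,0],"dr":[0,0,0],"jaw":0},
  {"linear":[0.004,0,0],"dr":[0,0,0],"jaw":0},
  {"linear":[0,0,0],"dr":[0,0,0],"jaw":0},
])

```text
clock: 4.85
tcp_pos: [0.4987, 0.0364, 0.0206]
orientation: [3.129, 0.238, -0.005]
contact_force: [-0.3, -0.4, 0.2]
grip_width: 0.0857
```

Emit:
drive_tool([
  {"linear":[0.003,0,0],"dr":[0,0,0],"jaw":0},
  {"linear":[0.003,0,0],"dr":[0,0,0],"jaw":0},
])

```text
clock: 5.1
tcp_pos: [0.4986, 0.0362, 0.0195]
orientation: [3.126, 0.239, -0.023]
contact_force: [-9.8, -1.3, 6.1]
grip_width: 0.0857
```

```bash
python3 -c "
from h import *
todo(-.107,-.124,.02)"
```

```text
t 5.1 tcp [0.4986 0.0362 0.0195] jig [-0.1064 -0.1271] yaw err deg 0.03 tilt 0.92 F [-9.8 -1.3  6.1] w 0.0857
tool shift to (-0.107, -0.124, 0.02) [-0.0007 -0.0031 -0.0005]
turn to align (tool dr deg) [0.3  0.87 0.03]
```

The fence contact is felt: 10 N, with the TCP at x = -0.106, as expected. I'll back off, rise, close the gripper and go round to the jaw's right end.

Emit:
drive_tool([
  {"linear":[-0.01,0,0],"dr":[0,0.5,0],"jaw":0},
  {"linear":[-0.012,0,-0.01],"dr":[0,0,0],"jaw":0},
  {"linear":[0,0,-0.05],"dr":[0,0,0],"jaw":0},
  {"linear":[0,0.01,-0.05],"dr":[0,0,0],"jaw":0},
  {"linear":[0.01,0.05,-0.02],"dr":[0,0,0],"jaw":1},
  {"linear":[0.02,0.05,0],"dr":[0,0,0],"jaw":1},
  {"linear":[0.02,0.05,0],"dr":[0,0,0],"jaw":1},
  {"linear":[0,0,0],"dr":[0,0,0],"jaw":1},
])

```text
clock: 6.1
tcp_pos: [0.5535, -0.121, 0.1614]
orientation: [3.123, 0.243, 0.014]
contact_force: [0.2, -0.0, -0.0]
grip_width: 0.0123
```

```bash
python3 -c "
from h import *
todo(-.05,-.41,.10)
im=viewer.grab_frame('top')
cv2.imwrite('pics/t2.png',cv2.resize(im[130:280,160:370,::-1],None,fx=3.6,fy=3.6,interpolation=cv2.INTER_CUBIC))"
```

```text
t 6.1 tcp [ 0.5535 -0.121   0.1614] jig [-0.0759 -0.2909] yaw err deg 0.22 tilt 0.71 F [ 0.2 -0.  -0. ] w 0.0123
tool shift to (-0.05, -0.41, 0.1) [0.0249 0.1186 0.0628]
turn to align (tool dr deg) [ 0.54 -0.46  0.21]
```

View pics/t2.png

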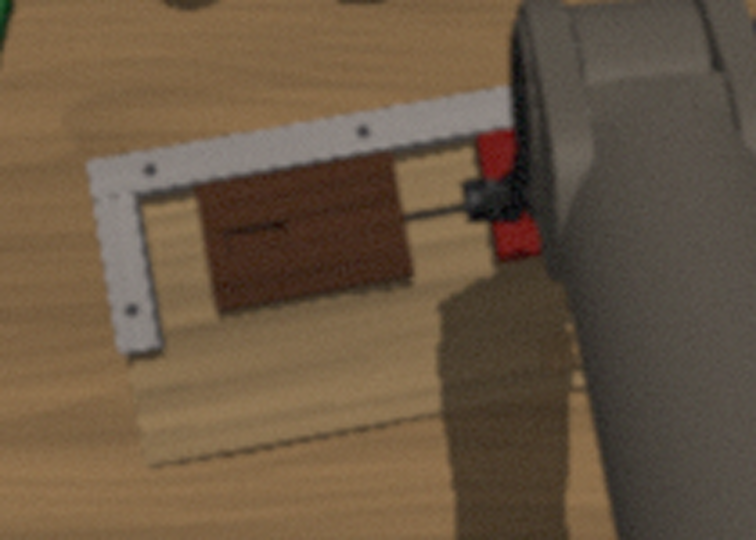

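The panel lies along the fence, from (200,185) to (395,155), with about 50 px (roughly 40 mm) left to the stop. Next I'll go to the jaw's right end.

Emit:
drive_tool([
  {"linear":[0.01,0.045,0],"dr":[0.5,-0.4,0.2],"jaw":1},
  {"linear":[0.01,0.045,0],"dr":[0,0,0],"jaw":1},
  {"linear":[0.005,0.035,0],"dr":[0,0,0],"jaw":1},
  {"linear":[0,0.005,0.03],"dr":[0,0,0],"jaw":1},
  {"linear":[0,0,0.03],"dr":[0,0,0],"jaw":1},
  {"linear":[0,0,0],"dr":[0,0,0],"jaw":1},
])

```text
clock: 6.9
tcp_pos: [0.5985, -0.2357, 0.1041]
orientation: [-3.127, -0.262, -0.008]
contact_force: [-0.4, -0.2, 1.0]
grip_width: 0.0004
```

```bash
python3 -c "
from h import *
todo(-.05,-.41,.032)
im=viewer.grab_frame('scene')
cv2.imwrite('pics/s4.png',cv2.resize(im[100:320,140:400,::-1],None,fx=2.7,fy=2.7,interpolation=cv2.INTER_CUBIC))"
```

```text
t 6.9 tcp [ 0.5985 -0.2357  0.1041] jig [-0.0487 -0.4111] yaw err deg 0.87 tilt 0.36 F [-0.4 -0.2  1. ] w 0.0004
tool shift to (-0.05, -0.41, 0.032) [-0.0017 -0.0008  0.0721]
turn to align (tool dr deg) [-0.2  -0.3   0.87]
```

View pics/s4.png

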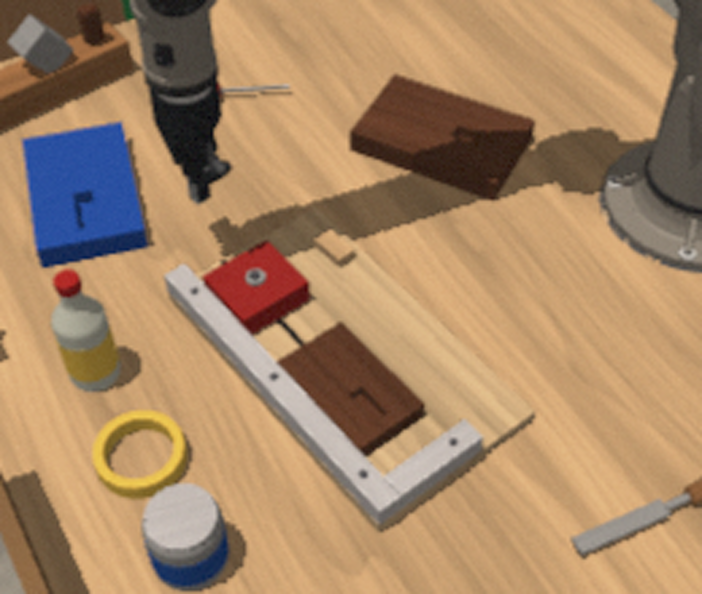

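The gripper is at (200,190), to the right of the jaw and free. The panel lies along the fence. I'll lower, then push left.

Emit:
drive_tool([
  {"linear":[-0.001,0,0.035],"dr":[-0.2,-0.3,0.9],"jaw":1},
  {"linear":[0,0,0.034],"dr":[0,0,0],"jaw":1},
  {"linear":[0,0,0],"dr":[0,0,0],"jaw":1},
  {"linear":[0,-0.015,0],"dr":[0,0,0],"jaw":1},
  {"linear":[0,-0.015,0],"dr":[0,0,0],"jaw":1},
  {"linear":[0,-0.01,0],"dr":[0,0,0],"jaw":1},
  {"linear":[0,-0.01,0],"dr":[0,0,0],"jaw":1},
  {"linear":[0,0,0],"dr":[0,0,0],"jaw":1},
])

```text
clock: 7.95
tcp_pos: [0.5986, -0.1796, 0.0485]
orientation: [3.126, 0.246, 0.031]
contact_force: [0.3, 0.1, -0.5]
grip_width: 0.0002
```

```bash
python3 -c "
from h import *
todo(-.05,-.25,.032)
im=viewer.grab_frame('scene')
cv2.imwrite('pics/s5.png',cv2.resize(im[130:320,160:400,::-1],None,fx=2.9,fy=2.9,interpolation=cv2.INTER_CUBIC))"
```

```text
t 7.95 tcp [ 0.5986 -0.1796  0.0485] jig [-0.0401 -0.3556] yaw err deg 0.29 tilt 1.19 F [ 0.3  0.1 -0.5] w 0.0002
tool shift to (-0.05, -0.25, 0.032) [-0.0097 -0.1058  0.0155]
turn to align (tool dr deg) [ 0.41 -1.11  0.28]
```

View pics/s5.png

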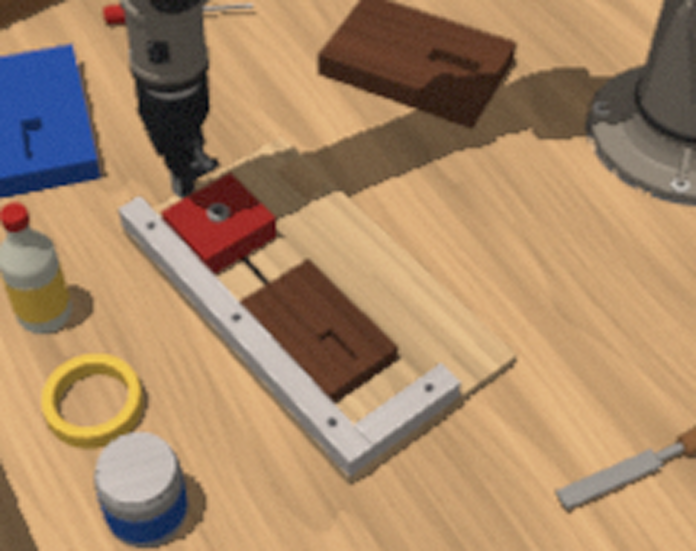

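The fingers have reached the jaw at (185,185), but they sit a bit high at z = 0.0485. I'll back off, lower and straighten, and also look at the wedge, which is in shadow.

Emit:
drive_tool([
  {"linear":[-0.005,0.012,0],"dr":[0.4,-1.0,0.3],"jaw":1},
  {"linear":[-0.004,0,0.01],"dr":[0,0,0],"jaw":1},
  {"linear":[0,0,0.006],"dr":[0,0,0],"jaw":1},
  {"linear":[0,0,0],"dr":[0,0,0],"jaw":1},
])

```text
clock: 8.5
tcp_pos: [0.5905, -0.1963, 0.0304]
orientation: [-3.133, -0.231, 0.001]
contact_force: [-0.2, -0.1, -0.9]
grip_width: -0.0003
```

```bash
python3 -c "
from h import *
todo(-.05,-.25,.032)
im=viewer.grab_frame('scene')
cv2.imwrite('pics/s6.png',cv2.convertScaleAbs(cv2.resize(im[160:250,190:310,::-1],None,fx=6,fy=6,interpolation=cv2.INTER_CUBIC),alpha=1.5))"
```

```text
t 8.5 tcp [ 0.5905 -0.1963  0.0304] jig [-0.0507 -0.3709] yaw err deg -0.25 tilt 0.03 F [-0.2 -0.1 -0.9] w -0.0003
tool shift to (-0.05, -0.25, 0.032) [ 0.0002 -0.1209 -0.0016]
turn to align (tool dr deg) [-0.01  0.03 -0.25]
```

View pics/s6.png

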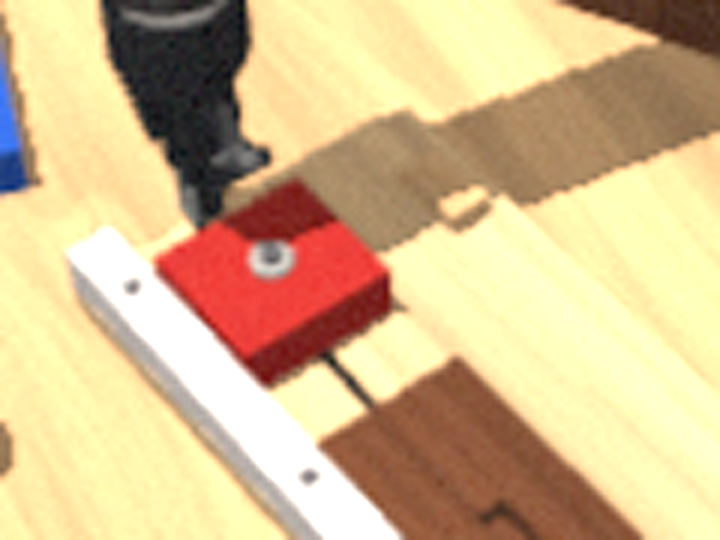

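The wedge is still in place, half in shadow at (465,205). Now the jaw push.

Emit:
drive_tool([
  {"linear":[0,-0.01,0],"dr":[0,0,0],"jaw":1},
  {"linear":[0,-0.012,0],"dr":[0,0,0],"jaw":1},
  {"linear":[0,-0.012,0],"dr":[0,0,0],"jaw":1},
  {"linear":[0,-0.012,0],"dr":[0,0,0],"jaw":1},
  {"linear":[0,-0.012,0],"dr":[0,0,0],"jaw":1},
  {"linear":[0,-0.012,0],"dr":[0,0,0],"jaw":1},
  {"linear":[0,-0.01,0],"dr":[0,0,0],"jaw":1},
])

```text
clock: 9.43
tcp_pos: [0.5779, -0.1138, 0.0308]
orientation: [3.13, 0.23, -0.0]
contact_force: [1.1, -5.0, -1.3]
grip_width: -0.0002
```

```bash
python3 -c "
from h import *
todo(-.05,-.25,.032)
im=viewer.grab_frame('scene')
cv2.imwrite('pics/s7.png',cv2.resize(im[130:320,160:400,::-1],None,fx=2.9,fy=2.9,interpolation=cv2.INTER_CUBIC))"
```

```text
t 9.43 tcp [ 0.5779 -0.1138  0.0308] jig [-0.0506 -0.2874] yaw err deg -0.28 tilt 0.16 F [ 1.1 -5.  -1.3] w -0.0002
tool shift to (-0.05, -0.25, 0.032) [ 0.0005 -0.0374 -0.0013]
turn to align (tool dr deg) [ 0.16  0.02 -0.28]
```

View pics/s7.png

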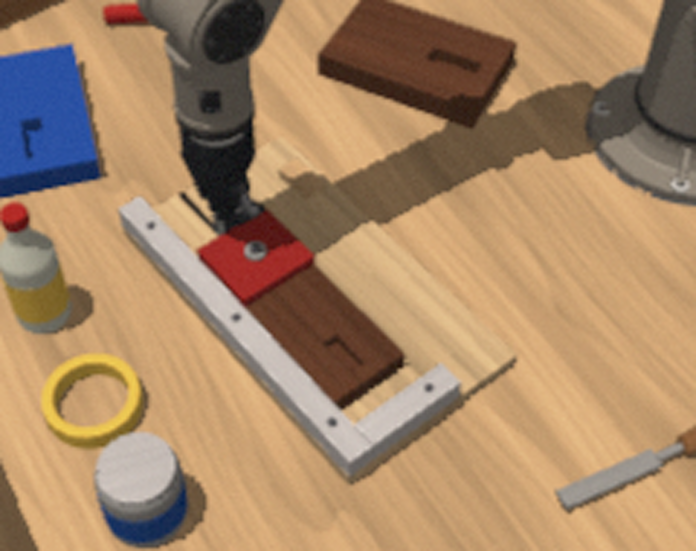

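The jaw has reached the panel at about (275,285) and is pushing it. The panel is still flat on the fence. I'll continue to the stop.

Emit:
drive_tool([
  {"linear":[0,-0.007,0],"dr":[0,0,0],"jaw":1},
  {"linear":[0,-0.007,0],"dr":[0,0,0],"jaw":1},
  {"linear":[0,-0.007,0],"dr":[0,0,0],"jaw":1},
  {"linear":[0,-0.005,0],"dr":[0,0,0],"jaw":1},
])

```text
clock: 9.98
tcp_pos: [0.5736, -0.0857, 0.0308]
orientation: [3.131, 0.231, -0.001]
contact_force: [-0.0, -3.4, -0.5]
grip_width: -0.0001
```

```bash
python3 -c "
from h import *
todo(-.05,-.25,.032)
im=viewer.grab_frame('scene')
cv2.imwrite('pics/s8.png',cv2.resize(im[180:310,200:380,::-1],None,fx=4,fy=4,interpolation=cv2.INTER_CUBIC))"
```

```text
t 9.97 tcp [ 0.5736 -0.0857  0.0308] jig [-0.0506 -0.259 ] yaw err deg -0.27 tilt 0.15 F [-0.  -3.4 -0.5] w -0.0001
tool shift to (-0.05, -0.25, 0.032) [ 0.0006 -0.009  -0.0012]
turn to align (tool dr deg) [ 0.14  0.04 -0.27]
```

View pics/s8.png

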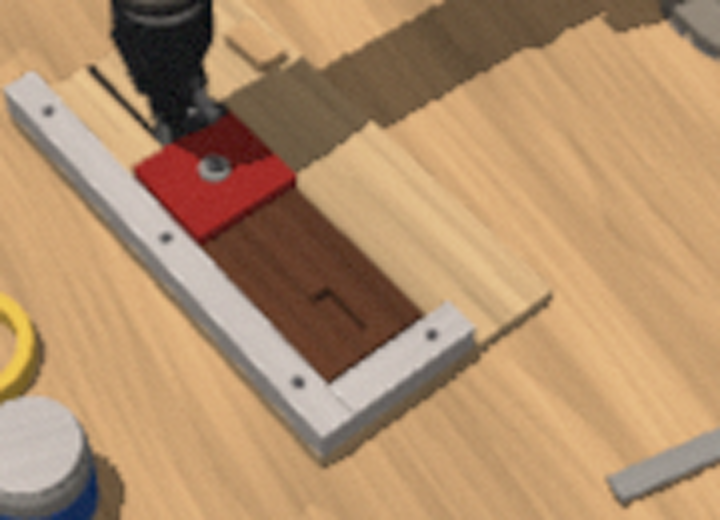

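The panel's left end is almost at the stop, near (375,350). I'll push in small steps until the force rises.

Emit:
drive_tool([
  {"linear":[0,-0.003,0],"dr":[0,0,0],"jaw":1},
  {"linear":[0,-0.002,0],"dr":[0,0,0],"jaw":1},
])

```text
clock: 10.28
tcp_pos: [0.5728, -0.0804, 0.0308]
orientation: [3.13, 0.231, -0.001]
contact_force: [0.8, -6.6, -1.6]
grip_width: -0.0001
```

Emit:
drive_tool([
  {"linear":[0,-0.003,0],"dr":[0,0,0],"jaw":1},
])

```text
clock: 10.4
tcp_pos: [0.5728, -0.0802, 0.0309]
orientation: [3.127, 0.228, 0.0]
contact_force: [2.3, -13.5, -2.8]
grip_width: -0.0003
```

Emit:
drive_tool([
  {"linear":[0,-0.003,0],"dr":[0,0,0],"jaw":1},
])

```text
clock: 10.52
tcp_pos: [0.5728, -0.0804, 0.0309]
orientation: [3.124, 0.224, 0.001]
contact_force: [1.8, -9.7, -3.2]
grip_width: 0.0001
```

It has stalled at 10–13 N, so the panel is at the stop. I'll back off, rise and look.

Emit:
drive_tool([
  {"linear":[0,0.01,0],"dr":[0,0,0],"jaw":1},
  {"linear":[0,0.02,0],"dr":[0,0,0],"jaw":1},
  {"linear":[0,0.01,-0.04],"dr":[0,0,0],"jaw":1},
  {"linear":[0,0,-0.055],"dr":[0,0,0],"jaw":1},
  {"linear":[-0.03,0.03,-0.03],"dr":[0,0,0],"jaw":1},
  {"linear":[-0.04,0.03,0],"dr":[0,0,0],"jaw":1},
  {"linear":[-0.04,0,0],"dr":[0,0,0],"jaw":0},
  {"linear":[0,0,0],"dr":[0,0,0],"jaw":0},
])

```text
clock: 11.52
tcp_pos: [0.4778, -0.1996, 0.1615]
orientation: [3.129, 0.225, 0.007]
contact_force: [0.7, -0.1, -0.2]
grip_width: 0.0357
```

```bash
cat > look.py <<'E'
from h import *
import sys
n=sys.argv[1]; state()
t=viewer.grab_frame('top'); s=viewer.grab_frame('scene'); np.save(f"top{n}.npy",t); np.save(f"scene{n}.npy",s)
cv2.imwrite(f'pics/tt{n}.png',cv2.convertScaleAbs(cv2.resize(t[150:250,180:320,::-1],None,fx=5.5,fy=5.5,interpolation=cv2.INTER_CUBIC),alpha=1.7))
cv2.imwrite(f'pics/ss{n}.png',cv2.resize(s[180:310,200:360,::-1],None,fx=4.5,fy=4.5,interpolation=cv2.INTER_CUBIC))
E
python3 look.py 9
```

```text
t 11.53 tcp [ 0.4778 -0.1996  0.1615] jig [-0.1626 -0.3571] yaw err deg -0.46 tilt 0.37 F [ 0.7 -0.1 -0.2] w 0.0357
```

View pics/tt9.png

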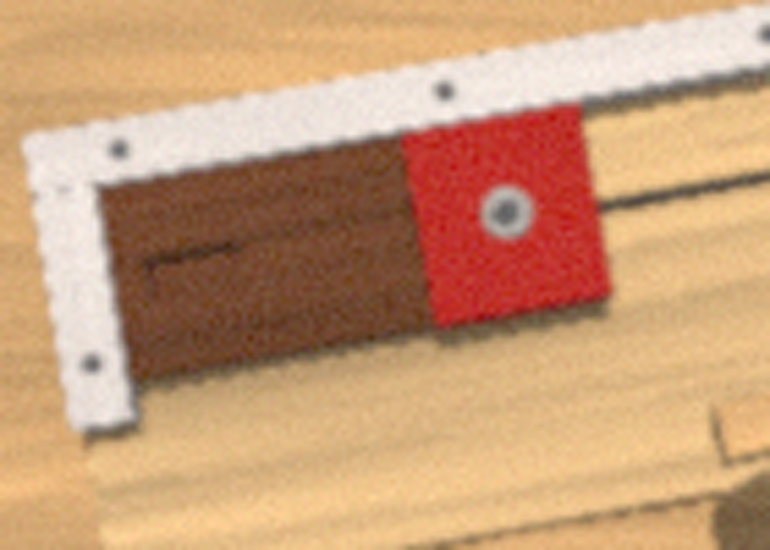

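View pics/ss9.png

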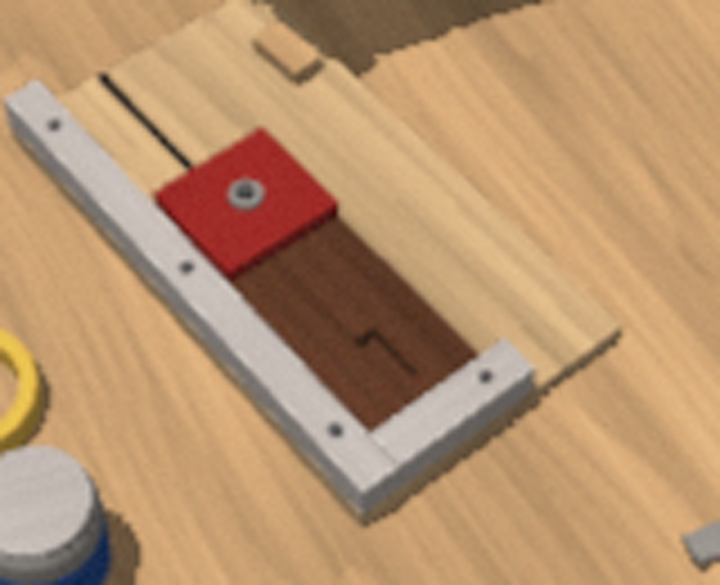

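Both views show the panel tight in the corner. The top view has it at (100,185)–(430,330) with the jaw against it at (410,130), and the wedge is unmoved. I'll check the numbers, then make one light press towards the fence.

```bash
python3 - <<'E'
from h import *
cal=viewer.calibration("top")
for f in ("top0.npy","top9.npy"):
    img=np.load(f)
    red=masks(img)["red"]; red[:, 340:]=0
    red=cv2.morphologyEx(red,cv2.MORPH_CLOSE,np.ones((7,7)))
    b=cv2.minAreaRect(max(cv2.findContours(red,0,1)[0],key=cv2.contourArea));P=ray(cal,cv2.boxPoints(b),.055)[:,:2]
    c=((P-CORNER)@J); print(f,"jaw centre jig",c.mean(0).round(4))
# panel edges from sharp hand-read corners (crop 5.5x, offset 180,150): near-left, near-right
P=ray(cal,np.array([(138,380),(432,331),(405,133),(101,186)])/5.5+[180,150],.042)[:,:2]
print(((P-CORNER)@J).round(4))
todo(-.125,-.078,.10)
E
```

```text
top0.npy jaw centre jig [-0.0517 -0.3011]
top9.npy jaw centre jig [-0.0521 -0.1944]
[[-0.0989 -0.0068]
 [-0.1008 -0.1503]
 [-0.0032 -0.1543]
 [-0.0028 -0.0047]]
t 11.62 tcp [ 0.481  -0.1986  0.1618] jig [-0.1593 -0.3566] yaw err deg -0.33 tilt 0.5 F [ 0.3 -0.5  0.1] w 0.0504
tool shift to (-0.125, -0.078, 0.1) [ 0.0322 -0.2791  0.0607]
turn to align (tool dr deg) [ 0.28 -0.41 -0.33]
```

The jaw centre measures y = -0.194, which is exactly the home value. Now the light confirming press on the near side.

Emit:
drive_tool([
  {"linear":[0.01,-0.05,0],"dr":[0.3,-0.4,-0.3],"jaw":0},
  {"linear":[0.005,-0.05,0],"dr":[0,0,0],"jaw":0},
  {"linear":[0,-0.05,0],"dr":[0,0,0],"jaw":0},
  {"linear":[0,-0.05,0],"dr":[0,0,0],"jaw":0},
  {"linear":[0,-0.05,0.02],"dr":[0,0,0],"jaw":0},
  {"linear":[0,-0.02,0.02],"dr":[0,0,0],"jaw":0},
  {"linear":[0,0,0],"dr":[0,0,0],"jaw":0},
])

```text
clock: 12.5
tcp_pos: [0.4651, 0.0871, 0.1232]
orientation: [-3.122, -0.253, -0.017]
contact_force: [-0.2, -0.2, 1.0]
grip_width: 0.0854
```

```bash
python3 -c "
from h import *
todo(-.13,-.08,.021)"
```

```text
t 12.5 tcp [0.4651 0.0871 0.1232] jig [-0.1318 -0.0718] yaw err deg 0.55 tilt 0.81 F [-0.2 -0.2  1. ] w 0.0854
tool shift to (-0.13, -0.08, 0.021) [0.0005 0.009  0.1022]
turn to align (tool dr deg) [-0.46 -0.67  0.55]
```

Emit:
drive_tool([
  {"linear":[0,0.009,0.03],"dr":[-0.5,-0.6,0.5],"jaw":0},
  {"linear":[0,0,0.03],"dr":[0,0,0],"jaw":0},
  {"linear":[0,0,0],"dr":[0,0,0],"jaw":0},
])

```text
clock: 12.88
tcp_pos: [0.4716, 0.0776, 0.064]
orientation: [3.132, 0.238, 0.009]
contact_force: [-0.5, -0.9, 0.1]
grip_width: 0.0855
```

```bash
python3 -c "
from h import *
todo(-.127,-.08,.021)"
```

```text
t 12.88 tcp [0.4716 0.0776 0.064 ] jig [-0.1268 -0.0821] yaw err deg 0.0 tilt 0.31 F [-0.5 -0.9  0.1] w 0.0855
tool shift to (-0.127, -0.08, 0.021) [-0.0004 -0.0022  0.043 ]
turn to align (tool dr deg) [ 0.04 -0.31  0.  ]
```

Emit:
drive_tool([
  {"linear":[-0.002,0,0.02],"dr":[0,-0.3,0],"jaw":0},
  {"linear":[0,0,0.018],"dr":[0,0,0],"jaw":0},
  {"linear":[0,0,0.003],"dr":[0,0,0],"jaw":0},
  {"linear":[0,0,0],"dr":[0,0,0],"jaw":0},
])

```text
clock: 13.38
tcp_pos: [0.4733, 0.0764, 0.0241]
orientation: [3.132, 0.234, 0.008]
contact_force: [0.2, 0.1, -0.1]
grip_width: 0.0855
```

```bash
python3 -c "
from h import *
todo(-.107,-.08,.021)"
```

```text
t 13.38 tcp [0.4733 0.0764 0.0241] jig [-0.1253 -0.0837] yaw err deg -0.15 tilt 0.3 F [ 0.2  0.1 -0.1] w 0.0855
tool shift to (-0.107, -0.08, 0.021) [ 0.0183 -0.0037  0.0032]
turn to align (tool dr deg) [ 0.05 -0.29 -0.15]
```

Emit:
drive_tool([
  {"linear":[0.006,0,0],"dr":[0,-0.3,-0.1],"jaw":0},
  {"linear":[0.005,0,0],"dr":[0,0,0],"jaw":0},
  {"linear":[0.003,0,0],"dr":[0,0,0],"jaw":0},
])

```text
clock: 13.75
tcp_pos: [0.4893, 0.0787, 0.0257]
orientation: [3.132, 0.237, 0.004]
contact_force: [0.4, -0.4, 0.7]
grip_width: 0.0854
```

Emit:
drive_tool([
  {"linear":[0.003,0,0],"dr":[0,0,0],"jaw":0},
])

```text
clock: 13.88
tcp_pos: [0.4926, 0.0792, 0.0258]
orientation: [3.132, 0.237, 0.004]
contact_force: [-3.4, -0.2, 0.9]
grip_width: 0.0855
```

Emit:
drive_tool([
  {"linear":[0.003,0,0],"dr":[0,0,0],"jaw":0},
])

```text
clock: 14.0
tcp_pos: [0.4926, 0.0791, 0.0253]
orientation: [3.13, 0.237, -0.005]
contact_force: [-11.7, -0.5, 8.7]
grip_width: 0.0851
```

```bash
python3 -c "
from h import *
todo(-.107,-.08,.021)"
```

```text
t 14.0 tcp [0.4926 0.0791 0.0253] jig [-0.1058 -0.0839] yaw err deg -0.03 tilt 0.23 F [-11.7  -0.5   8.7] w 0.0851
tool shift to (-0.107, -0.08, 0.021) [-0.0012 -0.0039  0.0043]
turn to align (tool dr deg) [ 0.12  0.2  -0.03]
```

It is solid against the fence, with the stall at x = -0.106 as before. I'll retreat.

Emit:
drive_tool([
  {"linear":[-0.008,0,0],"dr":[0,0,0],"jaw":0},
  {"linear":[-0.015,0,0],"dr":[0,0,0],"jaw":0},
  {"linear":[0,0,-0.05],"dr":[0,0,0],"jaw":0},
  {"linear":[0,0,-0.06],"dr":[0,0,0],"jaw":0},
  {"linear":[0,0.04,-0.04],"dr":[0,0,0],"jaw":0},
  {"linear":[0,0.06,0],"dr":[0,0,0],"jaw":0},
  {"linear":[0,0.06,0],"dr":[0,0,0],"jaw":0},
  {"linear":[0,0.06,0],"dr":[0,0,0],"jaw":0},
])

```text
clock: 15.0
tcp_pos: [0.501, -0.1424, 0.1815]
orientation: [3.126, 0.257, 0.002]
contact_force: [1.3, 0.8, 0.3]
grip_width: 0.0854
```

Emit:
drive_tool([
  {"linear":[0,0.06,0],"dr":[0,0,0],"jaw":0},
  {"linear":[0,0.05,0],"dr":[0,0,0],"jaw":0},
  {"linear":[0,0,0],"dr":[0,0,0],"jaw":0},
  {"linear":[0,0,0],"dr":[0,0,0],"jaw":0},
])

```text
clock: 15.5
tcp_pos: [0.5157, -0.2591, 0.1816]
orientation: [3.124, 0.243, 0.002]
contact_force: [-0.2, 1.0, -0.2]
grip_width: 0.0854
```

```bash
python3 look.py 10; python3 - <<'E'
from h import *
cal=viewer.calibration("top"); img=np.load("top10.npy")
red=masks(img)["red"]; red[:, 340:]=0
red=cv2.morphologyEx(red,cv2.MORPH_CLOSE,np.ones((7,7)))
b=cv2.minAreaRect(max(cv2.findContours(red,0,1)[0],key=cv2.contourArea));P=ray(cal,cv2.boxPoints(b),.055)[:,:2]
print("jaw",((P-CORNER)@J).mean(0))
cv2.imwrite("pics/full10.png",cv2.resize(np.load("scene10.npy")[:,:,::-1],None,fx=1.42,fy=1.42))
E
```

```text
t 15.5 tcp [ 0.5157 -0.2591  0.1816] jig [-0.1341 -0.4217] yaw err deg 0.21 tilt 0.45 F [-0.2  1.  -0.2] w 0.0854
jaw [-0.05200061 -0.19431313]
```

View pics/tt10.png

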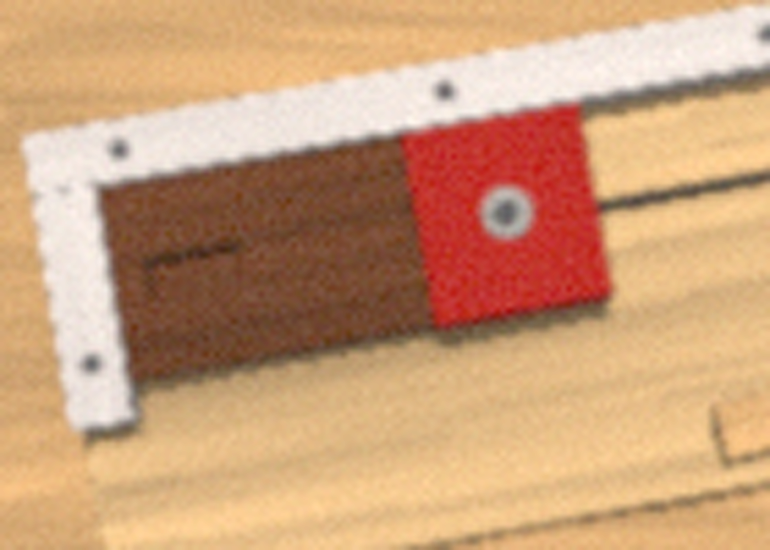

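View pics/full10.png

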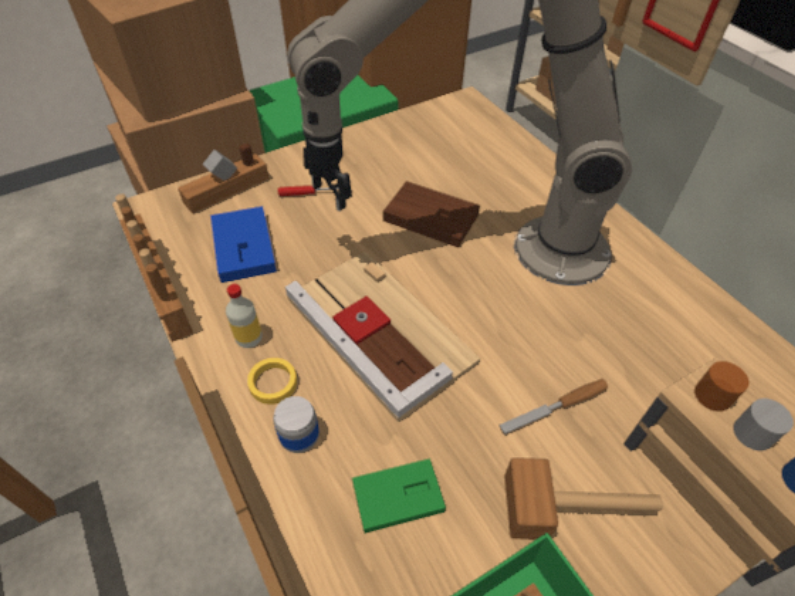

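The panel is seated between stop, fence and jaw, the robot is clear, and everything else is where it was. I'll hand in.

```bash
python3 -c "
from h import *
print(job.hand_in())"
```

```text
the job is handed in; nothing more can be done
None
```

The panel is seated in the corner with the jaw snug against its end, and I handed the job in at about 15.5 s of the 64 s allowed. The hand-in gives no verdict, so what follows is from my own checks.

I pushed the panel to the fence with both open fingers, which turned it square. With the gripper closed, I then pushed the jaw, which drove the panel against the stop. Last, I gave the panel one light confirming press towards the fence.

- **Fence:** the two fence presses stalled at about 10 and 12 N, at nearly the same place (TCP 0.106 m from the corner).
- **Stop and jaw:** the jaw push stalled at 10–13 N. The jaw centre measured y = -0.1943 m from the corner, against -0.194 m for home, which puts the joint at about 0.110.
- **Final pictures:** they show no visible gaps and the gripper clear of everything. By eye, nothing else has moved; I did not measure those objects' positions.
- **Disagreement:** panel corners read by eye from the top view came out 2–4 mm off home. That is about the reading and calibration error, so I relied on the contact stalls instead.

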